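# Bring the spray bottle to the front of the rotating potting caddy

### The job

Turn the round bamboo caddy by pushing its rim or the posts on its rim gently with the fingertips, until the spray bottle stands squarely at the front, in line with the dark steel pointer. Push it round, do not clamp it; leave it at rest with all three things still standing in their places on it. Do not touch the spray bottle, the pot or the tin, and do not disturb the tray, the hand rake or the wide pot beside the caddy.

Things in the scene. Friction and masses are not known exactly. Their poses are not given: they have to be found in the camera images.
- foot: Fixed round steel foot of the caddy, 170 mm across, 30 mm high, under the deck. Origin: on the vertical turning axis, at height 0; z up. A flat dark steel pointer, 22 mm wide, sticks out along its own -x, with a diamond head (51 mm) whose tip is 225 mm from the axis (65 mm beyond the deck's edge), top at 29 mm, lower than the deck: this is the front, somewhere on the robot's side.
- turntable: Round level bamboo deck, 320 mm across, 16 mm thick, top 48 mm above its origin (same point as the foot's); turns either way without stops about z (up). 8 dark wooden posts on its rim, 16 mm across, 60 mm above the deck, axes 147 mm from the turning axis at 22.5, 67.5 ... (every 45) degrees from its own x. A 1 to 2 N push on a post turns it; friction stops it within a few degrees.
- spray_bottle: Yellow plastic spray bottle with a white trigger head, 62 mm across, 169 mm tall, loose on the deck, its axis about 57 mm from the turning axis. Origin: centre of its underside, z up. The nozzle (its own -x) reaches 46 mm from its axis and points roughly sideways to the line from the turning axis; where the nozzle points does not matter.
- pot: Small terracotta pot, 76 mm across the rim, 72 mm high, loose on the deck about 57 mm from the turning axis. Origin: centre of its underside, z up.
- tin: Plain closed metal tin, 64 mm across, 85 mm high, loose on the deck about 57 mm from the turning axis. Origin: centre of its underside, z up.
- bamboo_tray: Open bamboo tray, 200 by 140 mm, 35 mm high, on the tiles to the right of the caddy (seen from the robot). Origin: centre of its underside. Bystander.
- steel_rake: Steel three-tined hand rake with a wooden handle, about 280 mm long along its own x, up to 35 mm high, on the tiles to the left of the caddy. Origin: where the handle meets the neck, at its underside. Bystander.
- wide_pot: Larger terracotta pot, 110 mm across, 100 mm high, on the tiles to the right of the caddy, beyond the tray. Origin: centre of its underside. Bystander. (The tiled top slopes gently, rising 2.5 degrees away from the robot, from 0 at 0.27 m ahead of the base.)
Things that resemble listed ones, but are neither listed nor needed, are in the scene too. Of the things that look like the spray_bottle, the smaller one is meant.

How it is judged:
On the way:
1. the fingers push the caddy's rim or a post on it (contact force between the fingers and turntable above 0.3 N), for 0.05 s.
At the end, for the whole second after the job is handed in: Bottle axis within 11 mm of the pointer's centre line, on the pointer's side, over 36 mm from the turning axis; caddy at rest; bottle, pot and tin upright on the deck, axes 38 to 78 mm from the turning axis; tray, rake and wide pot within 20 mm of their starts (y of spray_bottle in the frame of foot between -0.011 and 0.011 m and x of spray_bottle in the frame of foot below -0.036 m and angular speed of turntable below 0.05 rad/s and angle between each of spray_bottle, pot, tin's own z axis and vertical below 0.1 rad and height (world z) of spray_bottle between 0.041 and 0.055 m and horizontal distance between spray_bottle and turntable between 0.038 and 0.078 m and height (world z) of pot between 0.041 and 0.055 m and horizontal distance between pot and turntable between 0.038 and 0.078 m and height (world z) of tin between 0.041 and 0.055 m and horizontal distance between tin and turntable between 0.038 and 0.078 m and distance of each of bamboo_tray, steel_rake, wide_pot from where it was at the start of the episode below 0.02 m); the robot touches nothing.
It fails at once if the robot touches the spray bottle, the pot or the tin (contact force between any of the fingers, the arm and spray_bottle above 0.5 N or contact force between any of the fingers, the arm and pot above 0.5 N or contact force between any of the fingers, the arm and tin above 0.5 N).
It fails at once if something on the caddy is lifted or tipped (height (world z) of any of spray_bottle, pot, tin above 0.06 m or angle between any of spray_bottle, pot, tin's own z axis and vertical above 0.3 rad).
It fails at once if the caddy is clamped or shoved hard (more than 25 N) (contact force between any of the fingers, the arm and turntable above 25 N).
It fails at once if the tray, the hand rake or the wide pot is disturbed (moved more than 20 mm) (distance of any of bamboo_tray, steel_rake, wide_pot from where it was at the start of the episode above 0.02 m).
It also fails if it takes over 67 s, if anything falls off the work surface, if the arm or the gripper's body presses on something with over 40 N, if the wrist force passes 120 N, or if a joint passes its speed limit or range.

### The arm

A 6-joint arm with a two-finger parallel gripper is mounted at the origin on the work surface. World frame = base frame: x ahead of the robot, y to its left, z up, the work surface at z = 0. Lengths are in m, angles in rad, forces in N, time in s.
With the tool pointing down it reaches from about 0.35 to 0.775 m from the base axis. Payload 5.5 kg.
Tool frame: the origin (TCP) lies on the centre line of the jaws, within the pads' length; the fingertips stand 11 mm ahead of it and the grasp point (between the pads) lies 8 mm behind it (env.tip_reach is the distance from the TCP to the fingertips, in m); z points along the fingers, x is the direction in which the jaws open and shut, and the axes are right-handed (so a half turn about z gives the same grasp; the last joint's range is limited). The gripper opens to 85 mm and grips with 20 to 120 N. Pads are 22 mm wide; open, the fingers measure 114 mm over their backs; the gripper's body (76 mm by 85 mm) begins 54 mm behind the grasp point. The pads swing forward as they close: fully open they stand 13 mm farther back than shut.
Start: joints at [-1.276, 0.313, 0.046, 1.304, 0, 1.431], TCP at [0.242, -0.522, 0.242] pointing down, gripper open.
Joint ranges: [-2.76, 2.76], [-0.86, 1.69], [-1.03, 1.26], [-2.2, 2.34], [-1.47, 1.5], [-3.14, 3.14]. Speed limits (rad/s): [2.57, 2.57, 3.14, 3.14, 3.14, 3.14].

### API

Orientations are given as a unit quaternion [w, x, y, z].
In Python, from workcell import env gives the robot as it stands.
- The arm moves only by the tool carry_out, never from a script. Its argument "moves" is one flat list of numbers, 7 for each row, row after row: the gripper command: -1 is shut, 1 is fully open, values between are in proportion, then the shift along the tool's x, y, z in m, then the turn, a rotation vector about the tool's x, y, z in degrees. A call has exactly 5 rows; each row shifts and turns the pose as measured when the row begins, along the tool's axes as they then stand; what a row does not reach is not made up. A row lasts 1/8 s, in which the tool goes at most 62.5 mm and 10.7 degrees, less where a joint would pass 70% of its speed; a pose out of reach is approached as far as the arm can. A call is refused whole if a number of a shift passes 0.0625 or a number of a turn 10.7, either way. A call with a gripper value outside its range is refused whole. The fingers move at their own pace and stop on an object; "squeeze" is the grip in N (left out, the last holds). Time passes only in rows, so rows that do not move let the fingers close, or fill a call up. It gives the time, the measured TCP pose, the force and the opening at its end, in the units of the state.
- env.get_state(): the state, without advancing time (a new reading comes with each control period).
- env.read_camera(name): name is "scene" or "top" or "wrist"; returns the picture (420x560x3 uint8, red, green, blue); there is no depth.
- env.calibration(name): a dict with "camera_matrix" (3x3 intrinsics, pixels), "rvec" (rotation vector, rad) and "tvec" (3), from world to camera coordinates, as OpenCV has them; the wrist camera has in their place "hand_eye" (4x4, takes a point from camera to tool coordinates, whose origin is the TCP and whose axes are the tool frame's). Camera axes: x right, y down, z forward; pixel columns grow to the right and rows downward; lengths in m; the calibration is good to about 2 mm. A picture is of the moment at which its call begins: read the wrist's pose just before it. calibration takes no time and is no camera call.
- env.hand_in(): hands the job in, once; it reports no verdict.
The state is a dict: "clock": time; "joint_pos": joint angles; "qvel": joint speeds; "tau": joint torques, N m; "tcp_pos": TCP position; "orientation": TCP orientation; "wrist_force": force on the tool from outside, world axes, zero at the start; "ft_torque": the same for the moment, N m; "finger_gap": finger opening in m.
Only numpy, scipy, OpenCV 4.12 (cv2) and the standard library are available. Lean on these libraries where they do the work, as an engineer would, in place of code of your own. Each camera call takes 0.05 s, during which the arm holds its last target. There are 200 camera calls.

## Working session

There is one attempt and no reset: what is moved stays moved. The work goes in short steps, Python scripts to look and compute and a tool call to move; the robot and the scene stay as the last step left them, time stands still between calls to the robot, and variables do not carry over. Pictures are saved under pics/ and viewed, about 8 in all and at most 12, crops included, and the job is handed in when it is done.

Besides the shell and the picture viewer there is one more tool, called after ">>>" in YAML: its name, and indented under it one key for each argument. carry_out: Moves the arm, as the interface text tells. Its arguments: {"type":"object","properties":{"moves":{"type":"array"},"squeeze":{"type":"number"}},"required":["moves"]}

```bash
ls; mkdir -p pics; python3 - <<'E'
from workcell import env
import cv2,numpy as np
for n in("scene","top"):
    im=env.read_camera(n); cv2.imwrite(f"pics/{n}0.png",im[...,::-1]); c=env.calibration(n); print(n,c)
s=env.get_state(); print(s['clock'],s['tcp_pos'],s['orientation'],s['finger_gap'],env.tip_reach)
E
```

```text
pics
scene {'camera_matrix': array([[462.94339041,   0.        , 276.27965834],
       [  0.        , 462.94339041, 215.4884401 ],
       [  0.        ,   0.        ,   1.        ]]), 'rvec': array([ 1.96383979,  1.79888373, -0.51913988]), 'tvec': array([-0.04886448, -0.31178438,  1.77967223])}
top {'camera_matrix': array([[396.93256411,   0.        , 276.40589393],
       [  0.        , 396.93256411, 211.43921463],
       [  0.        ,   0.        ,   1.        ]]), 'rvec': array([ 2.19536553, -2.16832241,  0.14286955]), 'tvec': array([-0.02162437,  0.43972101,  1.06546015])}
0.1 [ 0.24204769 -0.52106987  0.2414975 ] [-5.50044313e-04  8.42967631e-01 -5.37963633e-01 -6.32036284e-04] 0.08504164090999174 0.011
```

View pics/scene0.png

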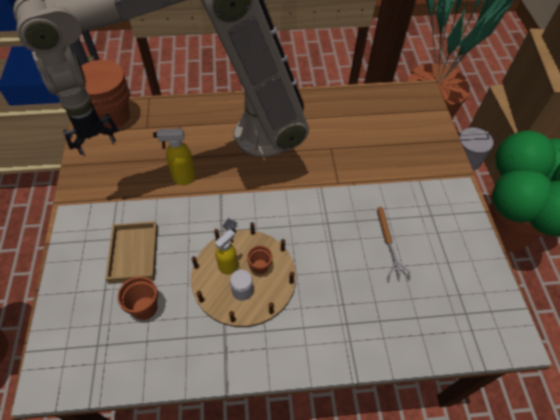

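View pics/top0.png

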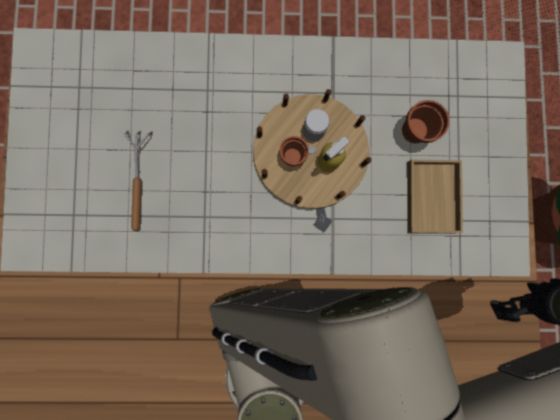

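The top view shows the deck centred near (311,151), the pointer head near (322,222), the small bottle near (330,155), the tin at (317,121) and the pot at (293,152). The bottle has to go clockwise, roughly 75°. The larger bottle on the wood is the decoy.

```bash
cat > h.py <<'E'
import cv2,numpy as np
from workcell import env
from scipy.optimize import least_squares
from scipy.spatial.transform import Rotation as R
def cam(n,s=None):
    c=env.calibration(n);K=np.array(c['camera_matrix'])
    if n=='wrist':
        q=s['orientation'];T=np.eye(4);T[:3,:3]=R.from_quat([q[1],q[2],q[3],q[0]]).as_matrix();T[:3,3]=s['tcp_pos']
        M=T@np.array(c['hand_eye']);return K,M[:3,:3],M[:3,3]
    r=cv2.Rodrigues(np.array(c['rvec'],float))[0];return K,r.T,-r.T@np.array(c['tvec'])
def cast(C,uv,z):
    K,Rw,o=C;uv=np.atleast_2d(uv).astype(float)
    d=np.c_[uv,np.ones(len(uv))]@np.linalg.inv(K).T@Rw.T
    return (o+d*((z-o[2])/d[:,2])[:,None])[:,:2]
def proj(C,P):
    K,Rw,o=C;p=(np.atleast_2d(P)-o)@Rw@K.T;return p[:,:2]/p[:,2:]
def circ(p):
    f=least_squares(lambda a:np.hypot(*(p-a[:2]).T)-a[2],[*p.mean(0),.1],loss='soft_l1',f_scale=.002);return f.x,np.sqrt(np.mean(f.fun**2))
def blobs(m,amin=8):
    n,l,st,ce=cv2.connectedComponentsWithStats(m.astype(np.uint8));return [(st[i,4],ce[i].round(1),st[i,:4],l==i) for i in range(1,n) if st[i,4]>=amin]
def hsv(im):return cv2.cvtColor(im,cv2.COLOR_RGB2HSV)
E
python3 - <<'E'
from h import *
print(env.calibration('wrist'))
for n,box in(("top",(80,235,240,380)),("scene",(200,335,180,310))):
    im=cv2.imread(f"pics/{n}0.png")[...,::-1].copy();C=cam(n);print(n,'cam pos',C[2].round(3))
    H=hsv(im);a,b,c,d=box;roi=np.zeros(H.shape[:2],bool);roi[a:b,c:d]=1
    wood=roi&(H[...,1]>70)
    B=max(blobs(wood),key=lambda t:t[0]);cnt=cv2.findContours(B[3].astype(np.uint8),0,1)[0][0]
    hull=cv2.convexHull(cnt)[:,0]; f,e=circ(cast(C,hull,.048));print('deck',f.round(4),e.round(4),len(hull))
    ctr=f[:2]
    yel=roi&(H[...,0]>=22)&(H[...,0]<=35)&(H[...,1]>190)
    for t in blobs(yel,15):print('yellow',t[:3],cast(C,t[1],.048+.06).round(4),cast(C,t[1],.048).round(4))
    dark=roi&(H[...,2]<70)&~yel
    for t in blobs(dark,6):
        p=cast(C,t[1],.078)[0]-ctr;print('dark',t[0],t[1],t[2],(np.hypot(*p)*1e3).round(0),np.degrees(np.arctan2(p[1],p[0])).round(1))
    cv2.imwrite(f"pics/{n}c.png",cv2.resize(im[a:b,c:d,::-1],None,fx=2.9 if n=='top' else 2.9,fy=2.9,interpolation=cv2.INTER_CUBIC))
a=cv2.imread("pics/topc.png");b=cv2.imread("pics/scenec.png");h=max(len(a),len(b))
o=np.hstack([cv2.copyMakeBorder(x,0,h-len(x),0,0,0) for x in(a,b)]);print(o.shape);cv2.imwrite("pics/crop1.png",o)
E
```

```text
{'camera_matrix': array([[297.06737551,   0.        , 278.6842179 ],
       [  0.        , 297.06737551, 204.53458347],
       [  0.        ,   0.        ,   1.        ]]), 'hand_eye': array([[ 9.99999822e-01, -2.27790069e-04,  5.51132683e-04,
         8.27374892e-04],
       [ 3.49694384e-05,  9.44981848e-01,  3.27122768e-01,
        -8.42949276e-02],
       [-5.95325699e-04, -3.27122690e-01,  9.44981688e-01,
        -1.32670436e-01],
       [ 0.00000000e+00,  0.00000000e+00,  0.00000000e+00,
         1.00000000e+00]])}
top cam pos [0.328 0.014 1.105]
deck [ 0.6139 -0.1107  0.1639] 0.0039 37
dark 50 [326.1  96.1] [323  91   8  12] 139.0 -14.4
dark 49 [284.8 100.8] [282  95   6  12] 141.0 32.9
dark 54 [359.1 121.3] [355 116   9  11] 140.0 -61.7
dark 171 [310.8 134.7] [302 125  22  17] 28.0 13.9
dark 41 [258.8 132.6] [257 128   5  10] 148.0 78.3
dark 14 [299.1 140.5] [293 138  12   7] 39.0 74.4
dark 146 [295.1 147.4] [283 142  24  17] 49.0 99.8
dark 212 [324.7 163.2] [317 153  21  19] 58.0 -148.5
dark 28 [291.  164.3] [281 159  21   8] 80.0 132.6
dark 48 [364.9 162.1] [361 158   9   9
[... 416 characters left out ...]
5553 -0.1559]]
dark 18 [226.9 223.9] [224 221   7   7] 165.0 -165.3
dark 31 [252.3 228.9] [251 224   4  10] 139.0 164.5
dark 9 [233.3 229.4] [232 228   4   4] 139.0 -170.7
dark 24 [216.6 234.4] [215 231   4   8] 144.0 -148.7
dark 31 [282.5 246.1] [281 242   4   9] 141.0 117.1
dark 12 [252.1 258.8] [251 257   3   5] 41.0 133.7
dark 32 [195.  262.8] [193 258   5  10] 145.0 -101.8
dark 83 [259.8 270.5] [251 267  18   8] 52.0 76.1
dark 29 [291.3 278.3] [290 274   4   9] 148.0 72.0
dark 30 [249.9 291.5] [247 287   6  10] 79.0 12.4
dark 32 [200.3 297.4] [198 293   6   9] 151.0 -56.6
dark 25 [270.8 309.2] [269 306   4   8] 154.0 28.1
dark 27 [232.1 317.4] [230 313   5   9] 156.0 -13.9
(450, 783, 3)
```

View pics/crop1.png

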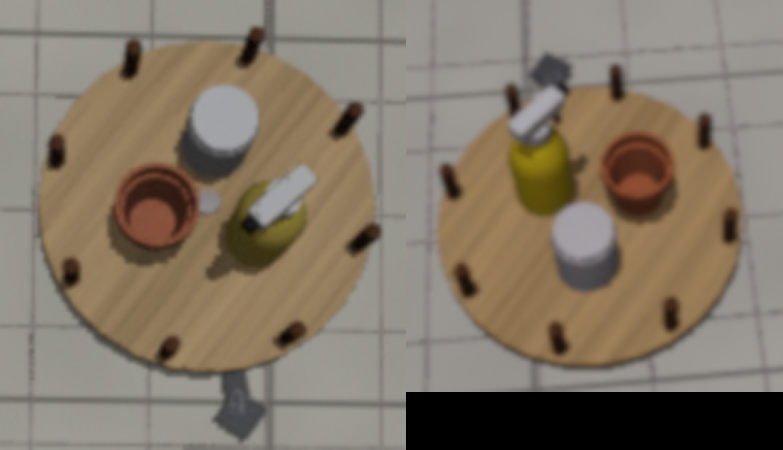

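Sharper in the crop: 8 posts, the bottle at the front right, the pot at left, the tin at the far side and a hub dot near the axis. I fit the axis from the posts and get the pointer direction and the bottle estimate from two views.

```bash
python3 - <<'E'
from h import *
top=np.array([[326.1,96.1],[284.8,100.8],[359.1,121.3],[258.8,132.6],[364.9,162.1],[263.9,174.1],[339.5,195.2],[296.9,200.7]])
sc=np.array([[252.3,228.9],[282.5,246.1],[195,262.8],[291.3,278.3],[200.3,297.4],[270.8,309.2],[232.1,317.4]])
for n,p in(('top',top),('scene',sc)):
    C=cam(n);f,e=circ(cast(C,p,.078));q=cast(C,p,.078)-f[:2];an=np.degrees(np.arctan2(q[:,1],q[:,0]))
    print(n,f.round(4),e.round(4),an.round(1),((an)%45).round(1))
    im=cv2.imread(f"pics/{n}0.png")[...,::-1].copy();H=hsv(im)
    b=(205,235,310,336) if n=='top' else (216,234,218,242)
    m=np.zeros(H.shape[:2],bool);m[b[0]:b[1],b[2]:b[3]]=1;m&=(H[...,2]<112)
    t=max(blobs(m),key=lambda t:t[0]);h=cast(C,t[1],.029)[0];d=h-f[:2];print('pointer',t[:3],h.round(4),np.hypot(*d).round(3),np.degrees(np.arctan2(d[1],d[0])).round(1))
    if n=='top':print('hub',cast(C,[[311.7,149.7]],.048))
    # bottle
    y=(H[...,0]>=22)&(H[...,0]<=38)&(H[...,1]>(150 if n=='top' else 190));z=np.zeros_like(y);z[135:180 if n=='top' else 300,(312 if n=='top' else 210):350]=1
    y&=z
    for t in blobs(y,40):print('yel',t[:3])
# other things
C=cam('top')
print('tray corners',cast(C,[[409,160],[409,234],[462,234]],.05).round(3),'widepot',cast(C,[[426,122]],.1).round(3))
E
```

```text
top [ 0.6061 -0.107   0.1466] 0.0007 [ -15.    30.   -59.7   75.  -104.7  120.3 -150.1  164.7] [30.  30.  30.3 30.  30.3 30.3 29.9 29.7]
pointer (np.int32(304), array([321.8, 218.9]), array([310, 207,  25,  25], dtype=int32)) [ 0.4206 -0.1402] 0.188 -169.8
hub [[ 0.60805216 -0.10997084]]
yel (np.int32(302), array([329.1, 161. ]), array([318, 144,  27,  28], dtype=int32))
scene [ 0.6104 -0.1078  0.1466] 0.0006 [ 165.3  120.1 -105.2   75.3  -59.4   29.8  -14.6] [30.3 30.1 29.8 30.3 30.6 29.8 30.4]
pointer (np.int32(140), array([229.8, 225.1]), array([222, 219,  15,  14], dtype=int32)) [ 0.4171 -0.1427] 0.196 -169.8
yel (np.int32(400), array([226.7, 260.1]), array([216, 246,  21,  28], dtype=int32))
tray corners [[ 0.584 -0.377]
 [ 0.381 -0.372]
 [ 0.383 -0.516]] widepot [[ 0.674 -0.406]]
```

>>> carry_out:
  moves: [-1,0,-0.05,-0.03,0,0,0,-1,-0.02,-0.05,-0.03,0,0,0,-1,-0.05,-0.03,0,0,0,0,-1,-0.06,-0.0,0,0,0,0,-1,-0.06,0,0,0,0,0]

```text
clock: 0.72
tcp_pos: [0.2825, -0.2909, 0.2998]
orientation: [-0.002, 0.842, -0.539, -0.003]
wrist_force: [0.5, 0.7, -0.1]
finger_gap: 0.0002
```

Views agree: axis (0.608,-0.107), pointer at -169.8°, and posts at 30°+45k. The fingers are shut. I move over the caddy, high, for a wrist look.

>>> carry_out:
  moves: [-1,-0.01,-0.055,-0.01,0,0,0,-1,-0.01,-0.055,-0.01,0,0,0,-1,-0.01,-0.055,0,0,0,0,-1,-0.005,-0.055,0,0,0,0,-1,0,-0.04,0,0,0,0]

```text
clock: 1.35
tcp_pos: [0.5038, -0.1416, 0.3192]
orientation: [-0.003, 0.841, -0.542, -0.005]
wrist_force: [0.2, -0.7, -0.6]
finger_gap: 0.0
```

```bash
python3 - <<'E'
from h import *
s=env.get_state();im=env.read_camera('wrist');cv2.imwrite("pics/w1.png",im[...,::-1]);np.save('w1.npy',{'s':s},allow_pickle=True)
print(s['tcp_pos'],s['orientation'])
C=cam('wrist',s);print(C[2]);print(proj(C,[[.608,-.107,.048],[.608-.225*np.cos(np.radians(10.2)),-.107-.225*np.sin(np.radians(10.2)),.029]]))
E
```

```text
[ 0.50380852 -0.14157334  0.31917834] [-0.00266416  0.84063114 -0.54158125 -0.0046847 ]
[ 0.58157147 -0.10873741  0.45179024]
[[289.38508975  80.62575407]
 [252.00184418 232.73184069]]
```

View pics/w1.png

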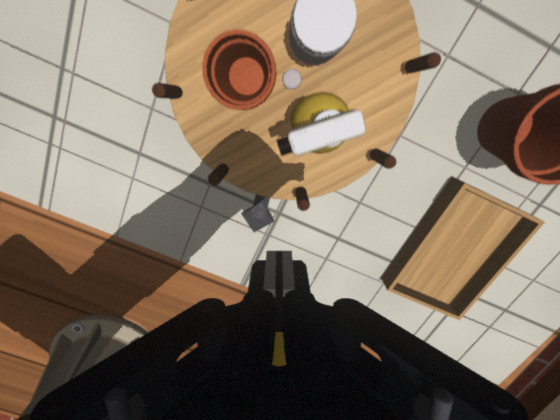

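```bash
cat >> h.py <<'E'
CT=np.array([.608,-.107])
def look(s,im,name,pred=None,pz=.029):
    C=cam('wrist',s);H=hsv(im)
    y=((H[...,0]>=20)&(H[...,0]<=38)&(H[...,1]>185)&(H[...,2]>40)); y[270:]=0
    t=max(blobs(y),key=lambda t:t[0]);print('yel',t[:3])
    x0,y0=(np.array(t[1])-[140,110]).astype(int);x0=max(x0,0);y0=max(y0,0)
    v=im[...,::-1].copy();v[cv2.Canny(t[3].astype(np.uint8)*255,50,100)>0]=(255,0,255)
    cv2.imwrite(name,cv2.resize(v[y0:y0+200,x0:x0+266],None,fx=3,fy=3,interpolation=cv2.INTER_NEAREST))
    print('crop origin',x0,y0)
    return C,H,t
E
python3 - <<'E'
from h import *
s=np.load('w1.npy',allow_pickle=True).item()['s'];im=cv2.imread('pics/w1.png')[...,::-1].copy()
C,H,t=look(s,im,'pics/w1c.png')
hull=cv2.convexHull(np.argwhere(t[3])[:,::-1].astype(np.int32))[:,0]
for z in(.08,.1,.12,.14,.16):
    f,e=circ(cast(C,hull,z));d=f[:2]-CT;print(z,f.round(4),e.round(4),np.hypot(*d).round(4),np.degrees(np.arctan2(d[1],d[0])).round(1))
m=np.zeros(H.shape[:2],bool);m[192:234,238:276]=1;m&=(H[...,2]<105)&(H[...,1]<60)
for b in blobs(m):
    h=cast(C,b[1],.029)[0]-CT;print('ptr',b[:3],np.hypot(*h),np.degrees(np.arctan2(h[1],h[0])))
E
```

```text
Traceback (most recent call last):
  File "h.py", line 26, in look
    t=max(blobs(y),key=lambda t:t[0]);print('yel',t[:3])
ValueError: max() iterable argument is empty
```

```bash
python3 - <<'E'
from h import *
im=cv2.imread('pics/w1.png')[...,::-1].copy();H=hsv(im);print(H[100,310:335:4],H[118,300:345:6],H[70,385])
E
sed -i 's/&(H\[...,1\]>185)&(H\[...,2\]>40)/\&(H[...,1]>160)\&(H[...,2]>40)/; s/y\[270:\]=0/y[250:]=0/' h.py
cat > m1.py <<'E'
from h import *
s=np.load('w1.npy',allow_pickle=True).item()['s'];im=cv2.imread('pics/w1.png')[...,::-1].copy()
C,H,t=look(s,im,'pics/w1c.png')
hull=cv2.convexHull(np.argwhere(t[3])[:,::-1].astype(np.int32))[:,0]
for z in(.08,.1,.12,.14,.16):
    f,e=circ(cast(C,hull,z));d=f[:2]-CT;print(z,f.round(4),e.round(4),np.hypot(*d).round(4),np.degrees(np.arctan2(d[1],d[0])).round(1))
m=np.zeros(H.shape[:2],bool);m[192:234,238:276]=1;m&=(H[...,2]<105)&(H[...,1]<60)
for b in blobs(m):
    h=cast(C,b[1],.029)[0]-CT;print('ptr',b[:3],np.hypot(*h),np.degrees(np.arctan2(h[1],h[0])))
E
python3 m1.py
```

```text
[[ 22 165 145]
 [ 23 168 156]
 [ 23 165 164]
 [ 23 165 170]
 [ 23 167 170]
 [ 23 169 167]
 [ 23 166 169]] [[ 23 166 141]
 [ 23 167 156]
 [ 22 140 100]
 [150   2 209]
 [ 13  14 130]
 [ 15  22 138]
 [ 19  14 198]
 [  5   7 211]] [ 17 115 202]
yel (np.int32(754), array([316.7, 106.3]), array([294,  94,  53,  31], dtype=int32))
crop origin 176 0
0.08 [ 0.5833 -0.1593  0.0301] 0.0043 0.0578 -115.3
0.1 [ 0.5832 -0.1565  0.0284] 0.004 0.0554 -116.6
0.12 [ 0.5832 -0.1538  0.0268] 0.0038 0.053 -117.9
0.14 [ 0.5831 -0.1511  0.0251] 0.0036 0.0506 -119.4
0.16 [ 0.5831 -0.1483  0.0235] 0.0033 0.0483 -121.1
ptr (np.int32(922), array([254.5, 209.5]), array([238, 192,  36,  39], dtype=int32)) 0.18644588237137064 -171.2433417785421
```

View pics/w1c.png

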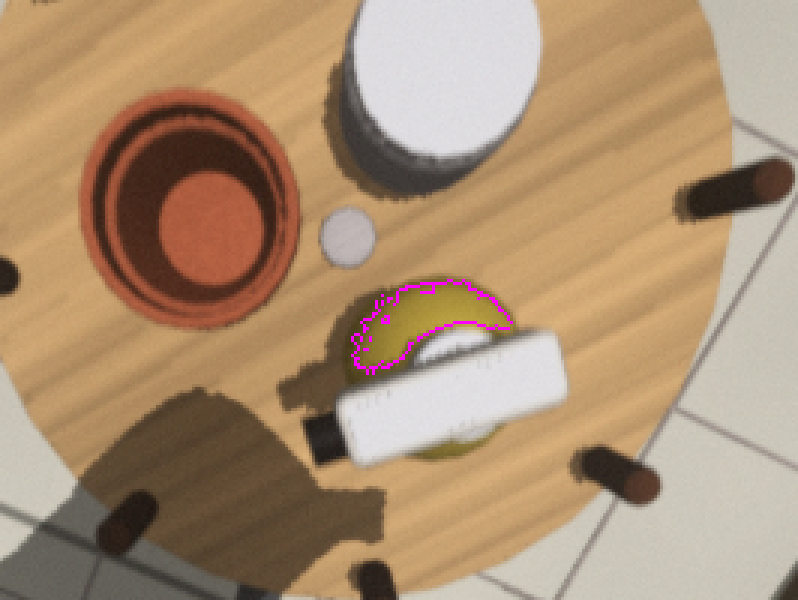

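```bash
python3 - <<'E'
from h import *
s=np.load('w1.npy',allow_pickle=True).item()['s'];C=cam('wrist',s)
for z in(.11,.12,.13,.14):
    e=cast(C,[[320.7,122.7],[291,122.7],[350.3,122.7]],z);d=e[0]-CT;print(z,e[0].round(4),'diam',np.hypot(*(e[1]-e[2])).round(4),np.hypot(*d).round(4),np.degrees(np.arctan2(d[1],d[0])).round(1))
print('hub',cast(C,[[176+348/3,238/3]],.05))
# triangulate: scene body bottom arc
C2=cam('scene')
for z in(.048,.08):print('scene',cast(C2,[226.7,260.1],z+0.05).round(4))
T=[np.degrees(np.arctan2(*(cast(C,[[176+x/3,y/3]],.108)[0]-CT)[::-1])).round(1) for x,y in((660,485),(775,180),(145,505))];print(T)
E
```

```text
0.11 [ 0.5792 -0.1572] diam 0.0657 0.0579 -119.9
0.12 [ 0.5792 -0.1558] diam 0.0638 0.0567 -120.5
0.13 [ 0.5793 -0.1544] diam 0.0619 0.0554 -121.2
0.14 [ 0.5794 -0.153 ] diam 0.06 0.0542 -121.9
hub [[ 0.61056767 -0.10934871]]
scene [[ 0.5815 -0.1528]]
scene [[ 0.5983 -0.1508]]
[np.float64(-101.9), np.float64(-59.4), np.float64(166.6)]
```

Bottle at about −123° ±2, 56 mm out; it needs about −47° (clockwise). I'll push the post at 120° (left side, away from the bottle) from its counter-clockwise side: come down at (0.499, -0.001), 16° behind the post.

>>> carry_out:
  moves: [-1,-0.044,-0.018,0,0,0,0,-1,-0.044,-0.018,0,0,0,0,-1,-0.042,-0.018,0,0,0,0,-1,0,0,0.04,0,0,0,-1,0,0,0.04,0,0,0]

```text
clock: 2.02
tcp_pos: [0.5042, 0.0062, 0.2379]
orientation: [-0.005, 0.842, -0.54, -0.003]
wrist_force: [0.6, 0.7, 0.6]
finger_gap: -0.0001
```

>>> carry_out:
  moves: [-1,0.003,0.008,0.04,0,0,0,-1,0,0,0.04,0,0,0,-1,0,0,0.04,0,0,0,-1,0,0,0.02,0,0,0,-1,0,0,0.008,0,0,0]

```text
clock: 2.65
tcp_pos: [0.493, 0.0021, 0.0815]
orientation: [-0.003, 0.842, -0.539, -0.007]
wrist_force: [-0.2, -0.9, -0.1]
finger_gap: 0.0001
```

```bash
cat > plan.py <<'E'
from h import *
import sys
s=env.get_state();p=s['tcp_pos'];q=s['orientation'];Rm=R.from_quat([q[1],q[2],q[3],q[0]]).as_matrix()
d=p[:2]-CT;a=np.degrees(np.arctan2(d[1],d[0]));print('tcp',p.round(4),'r',np.hypot(*d).round(4),'ang',a.round(1),'F',s['wrist_force'])
pr=p.copy()
for k in range(1,int(sys.argv[2])+1):
    b=np.radians(a-k*float(sys.argv[1]));w=np.array([*(CT+.151*np.array([np.cos(b),np.sin(b)])),.086])
    print(k,np.degrees(b).round(1),(Rm.T@(w-pr)).round(4));pr=w
E
python3 plan.py 2 20
```

```text
tcp [0.493  0.0021 0.0815] r 0.1585 ang 136.5 F [-0.16960521 -0.87247038 -0.06249781]
1 134.5 [ 0.0051 -0.0077 -0.0046]
2 132.5 [-0.0017 -0.005   0.    ]
3 130.5 [-0.0015 -0.005   0.    ]
4 128.5 [-0.0013 -0.0051  0.    ]
5 126.5 [-0.0012 -0.0051  0.    ]
6 124.5 [-0.001  -0.0052  0.    ]
7 122.5 [-0.0008 -0.0052  0.    ]
8 120.5 [-0.0006 -0.0052 -0.    ]
9 118.5 [-0.0004 -0.0053 -0.    ]
10 116.5 [-0.0003 -0.0053 -0.    ]
11 114.5 [-0.0001 -0.0053 -0.    ]
12 112.5 [ 0.0001 -0.0053 -0.    ]
13 110.5 [ 0.0003 -0.0053 -0.    ]
14 108.5 [ 0.0005 -0.0052 -0.    ]
15 106.5 [ 0.0007 -0.0052 -0.    ]
16 104.5 [ 0.0008 -0.0052 -0.    ]
17 102.5 [ 0.001  -0.0052 -0.    ]
18 100.5 [ 0.0012 -0.0051 -0.    ]
19 98.5 [ 0.0014 -0.0051 -0.    ]
20 96.5 [ 0.0016 -0.005  -0.    ]
```

>>> carry_out:
  moves: [-1,0.005,-0.006,-0.004,0,0,0,-1,-0.001,-0.005,0,0,0,0,-1,-0.001,-0.005,0,0,0,0,-1,-0.001,-0.005,0,0,0,0,-1,-0.001,-0.005,0,0,0,0]

```text
clock: 3.28
tcp_pos: [0.5206, 0.0121, 0.0884]
orientation: [-0.004, 0.842, -0.54, -0.005]
wrist_force: [-0.2, -1.6, -0.7]
finger_gap: 0.0001
```

```bash
python3 plan.py 2 6
```

```text
tcp [0.5206 0.0121 0.0884] r 0.1477 ang 126.3 F [-0.18278179 -1.57505414 -0.7498493 ]
1 124.3 [-0.0042 -0.0045  0.0024]
2 122.3 [-0.0008 -0.0052  0.    ]
3 120.3 [-0.0006 -0.0052  0.    ]
4 118.3 [-0.0004 -0.0053  0.    ]
5 116.3 [-0.0002 -0.0053  0.    ]
6 114.3 [-0.0001 -0.0053  0.    ]
```

>>> carry_out:
  moves: [-1,-0.003,-0.005,0.001,0,0,0,-1,-0.001,-0.005,0,0,0,0,-1,-0.001,-0.005,0,0,0,0,-1,-0.0005,-0.005,0,0,0,0,-1,0,-0.005,0,0,0,0]

```text
clock: 3.9
tcp_pos: [0.542, 0.0285, 0.0873]
orientation: [-0.003, 0.842, -0.539, -0.005]
wrist_force: [0.0, -0.8, 0.2]
finger_gap: 0.0
```

```bash
cat >> plan.py <<'E'
if len(sys.argv)>3:
    C=cam('top');im=env.read_camera('top');cv2.imwrite(sys.argv[3],im[...,::-1]);H=hsv(im)
    m=np.zeros(H.shape[:2],bool);m[80:235,240:380]=1;m&=H[...,2]<70
    for t in blobs(m,15):
        e=cast(C,t[1],.078)[0]-[.6061,-.107];r=np.hypot(*e)
        if abs(r-.147)<.006 and t[0]<70:print('post',t[0],np.degrees(np.arctan2(e[1],e[0])).round(1))
E
python3 plan.py 2 6 pics/t2.png
```

```text
tcp [0.542  0.0285 0.0873] r 0.1507 ang 116.0 F [ 0.03186916 -0.82039252  0.20736331]
1 114.0 [-0.0003 -0.0053  0.0013]
2 112.0 [ 0.0002 -0.0053 -0.    ]
3 110.0 [ 0.0003 -0.0053 -0.    ]
4 108.0 [ 0.0005 -0.0052 -0.    ]
5 106.0 [ 0.0007 -0.0052 -0.    ]
6 104.0 [ 0.0009 -0.0052 -0.    ]
post 36 17.7
post 54 -25.8
post 51 -70.7
post 45 -116.0
post 38 -161.3
```

The deck follows the finger (about −11.3° so far, with the contact offset as predicted). Continue.

>>> carry_out:
  moves: [-1,0,-0.0055,0.001,0,0,0,-1,0,-0.005,0,0,0,0,-1,0,-0.005,0,0,0,0,-1,0.0005,-0.005,0,0,0,0,-1,0.0005,-0.005,0,0,0,0]

```text
clock: 4.58
tcp_pos: [0.5675, 0.0391, 0.0861]
orientation: [-0.003, 0.842, -0.539, -0.005]
wrist_force: [-1.3, -0.5, -0.2]
finger_gap: 0.0
```

>>> carry_out:
  moves: [-1,0.001,-0.005,0,0,0,0,-1,0.001,-0.005,0,0,0,0,-1,0.001,-0.005,0,0,0,0,-1,0.0015,-0.005,0,0,0,0,-1,0.0015,-0.005,0,0,0,0]

```text
clock: 5.2
tcp_pos: [0.5943, 0.0449, 0.0858]
orientation: [-0.004, 0.842, -0.539, -0.005]
wrist_force: [-0.7, 0.6, 0.2]
finger_gap: -0.0004
```

```bash
python3 plan.py 2 6 pics/t3.png
```

```text
tcp [0.5943 0.0449 0.0858] r 0.1525 ang 95.2 F [-0.66965512  0.56886034  0.17641449]
1 93.2 [ 0.0032 -0.0044 -0.0002]
2 91.2 [ 0.002  -0.0049 -0.    ]
3 89.2 [ 0.0022 -0.0048 -0.    ]
4 87.2 [ 0.0024 -0.0047 -0.    ]
5 85.2 [ 0.0025 -0.0046 -0.    ]
6 83.2 [ 0.0027 -0.0045 -0.    ]
post 55 -1.7
post 54 -46.6
post 48 -91.6
post 42 -137.0
post 32 177.9
```

>>> carry_out:
  moves: [-1,0.003,-0.0045,0,0,0,0,-1,0.002,-0.005,0,0,0,0,-1,0.002,-0.005,0,0,0,0,-1,0.0025,-0.004,0,0,0,0,-1,0,0,0,0,0,0]

```text
clock: 5.88
tcp_pos: [0.6179, 0.0435, 0.0859]
orientation: [-0.004, 0.842, -0.54, -0.005]
wrist_force: [0.7, -0.4, 0.0]
finger_gap: 0.0002
```

```bash
python3 plan.py 2 1 pics/t4.png; python3 - <<'E'
from h import *
a=cv2.imread('pics/t4.png')[75:245,235:385];b=env.read_camera('scene')[195:340,170:315,::-1]
a=cv2.resize(a,(400,453),interpolation=cv2.INTER_CUBIC);b=cv2.resize(b,(400,400),interpolation=cv2.INTER_CUBIC)
cv2.imwrite('pics/v4.png',np.hstack([a,cv2.copyMakeBorder(b,0,53,0,0,0)]))
E
```

```text
tcp [0.6179 0.0435 0.0859] r 0.1508 ang 86.2 F [ 0.72788396 -0.44057583  0.00778081]
1 84.2 [ 0.0024 -0.0047 -0.0001]
post 55 -11.2
post 48 33.8
post 52 -56.1
post 46 -101.1
post 41 -146.2
post 31 168.4
```

View pics/v4.png

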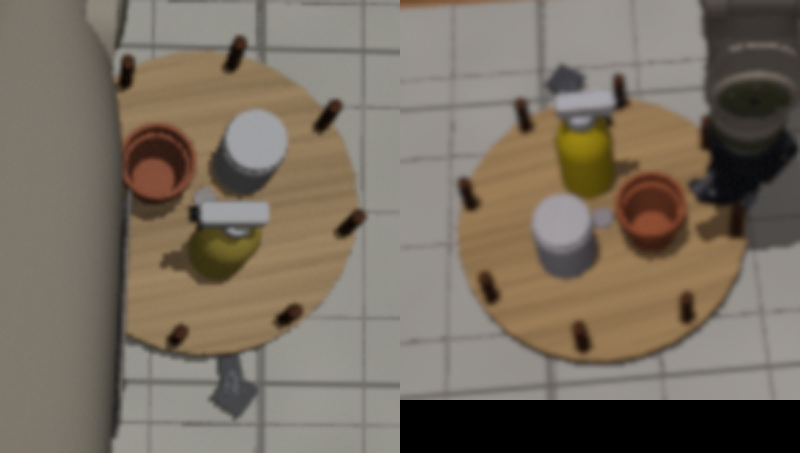

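The top view (left) and the scene view (right) show everything upright, with the bottle at the front and slightly short of the pointer. The posts say −41.2° turned. I back off, lift and look from straight above the bottle.

>>> carry_out:
  moves: [-1,0,0.012,0,0,0,0,-1,0,0,-0.06,0,0,0,-1,0,0,-0.06,0,0,0,-1,0,0,-0.06,0,0,0,-1,0,0,-0.055,0,0,0]

```text
clock: 6.6
tcp_pos: [0.5997, 0.0352, 0.3199]
orientation: [0.0, 0.842, -0.539, -0.012]
wrist_force: [0.9, 0.3, 0.4]
finger_gap: -0.0002
```

>>> carry_out:
  moves: [-1,0.026,0.04,0,0,0,0,-1,0.026,0.04,0,0,0,0,-1,0.026,0.04,0,0,0,0,-1,0.026,0.04,0,0,0,0,-1,0.016,0.032,0,0,0,0]

```text
clock: 7.22
tcp_pos: [0.473, -0.1578, 0.3262]
orientation: [-0.002, 0.843, -0.537, -0.006]
wrist_force: [-0.3, 0.4, -0.2]
finger_gap: 0.0002
```

>>> carry_out:
  moves: [-1,0,0,0,0,0,0,-1,0,0,0,0,0,0,-1,0,0,0,0,0,0,-1,0,0,0,0,0,0,-1,0,0,0,0,0,0]

```text
clock: 7.85
tcp_pos: [0.4714, -0.157, 0.3262]
orientation: [-0.003, 0.843, -0.538, -0.006]
wrist_force: [-0.6, 0.3, 0.7]
finger_gap: 0.0
```

```bash
cat > wl.py <<'E'
from h import *
import sys
s=env.get_state();im=env.read_camera('wrist');n=sys.argv[1];cv2.imwrite(f"pics/{n}.png",im[...,::-1]);np.save(n+'.npy',{'s':s},allow_pickle=True)
C=cam('wrist',s);print(s['tcp_pos'],'cam',C[2].round(4))
u=proj(C,[.553,-.118,.1])[0].astype(int);x0=max(u[0]-130,0);y0=max(u[1]-90,0);print('crop',x0,y0,'x3')
cv2.imwrite(f"pics/{n}c.png",cv2.resize(im[y0:y0+200,x0:x0+266,::-1],None,fx=3,fy=3,interpolation=cv2.INTER_CUBIC))
E
python3 wl.py w2
```

```text
[ 0.47144897 -0.15695127  0.32616771] cam [ 0.5491 -0.1235  0.4587]
crop 149 5 x3
```

View pics/w2c.png

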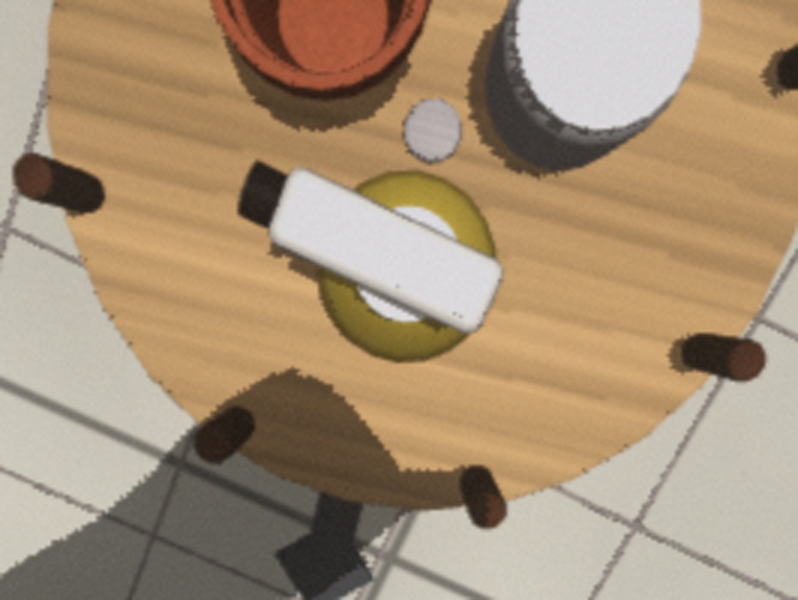

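```bash
python3 - <<'E'
from h import *
s=np.load('w2.npy',allow_pickle=True).item()['s'];C=cam('wrist',s)
F=lambda x,y,z:cast(C,[[149+x/3,5+y/3]],z)[0]
im=cv2.imread('pics/w2.png')[...,::-1].copy();H=hsv(im)
B=F(408.5,266,.13);hub=F(432.5,130,.05);sh=F(341,500,.029)
print('B',B,'hub',hub,'diam',np.hypot(*(F(320,266,.13)-F(497,266,.13))))
m=np.zeros(H.shape[:2],bool);m[165:225,225:300]=1;m&=(H[...,2]<90)
for b in blobs(m,40):print('dark',b[:3],cast(C,b[1],.029))
hd=max(blobs((m&(np.arange(420)[:,None]>172)),40),key=lambda t:t[0]);hc=cast(C,hd[1],.029)[0]
cv2.imwrite('pics/w2p.png',cv2.resize(im[150:230,215:305,::-1],None,fx=6,fy=6,interpolation=cv2.INTER_CUBIC))
# posts tops: circle centre in this view
T=np.array([F(x,y,.108) for x,y in((35,175),(218,448),(490,510),(745,358))])
f=least_squares(lambda a:np.hypot(*(T-a).T)-.147,CT).x;pa=np.degrees(np.arctan2(*(T-f).T[::-1]));print('axis from posts',f,pa)
for nm,c in(('hub',hub),('CT',CT),('posts',f)):
    for pn,a in(('head',np.arctan2(*(hc-c)[::-1])),('shaft',np.arctan2(*(sh-c)[::-1])),('-169.8',np.radians(-169.8))):
        d=B-c;ax=np.array([np.cos(a),np.sin(a)]);print(nm,pn,np.degrees(a).round(1),'along',(d@ax*1e3).round(1),'side(+ccw) mm',((ax[0]*d[1]-ax[1]*d[0])*1e3).round(1))
E
```

```text
B [ 0.55694487 -0.1229868 ] hub [ 0.6102517  -0.10937521] diam 0.06115421410345808
dark (np.int32(955), array([254.8, 185.2]), array([225, 165,  49,  43], dtype=int32)) [[ 0.42396715 -0.13667821]]
dark (np.int32(117), array([282.7, 167.9]), array([263, 165,  37,   8], dtype=int32)) [[ 0.46553839 -0.16332683]]
dark (np.int32(52), array([234.8, 198.6]), array([225, 194,  22,  10], dtype=int32)) [[ 0.39159511 -0.11748081]]
axis from posts [ 0.61016801 -0.1093643 ] [ 123.97171298  169.96442147 -145.85341108 -101.21901363]
hub head -170.6 along 54.8 side(+ccw) mm 4.8
hub shaft -169.7 along 54.9 side(+ccw) mm 3.8
hub -169.8 -169.8 along 54.9 side(+ccw) mm 4.0
CT head -169.8 along 53.1 side(+ccw) mm 6.7
CT shaft -168.7 along 53.2 side(+ccw) mm 5.7
CT -169.8 -169.8 along 53.1 side(+ccw) mm 6.7
posts head -170.6 along 54.7 side(+ccw) mm 4.8
posts shaft -169.7 along 54.8 side(+ccw) mm 3.9
posts -169.8 -169.8 along 54.8 side(+ccw) mm 4.0
```

View pics/w2p.png

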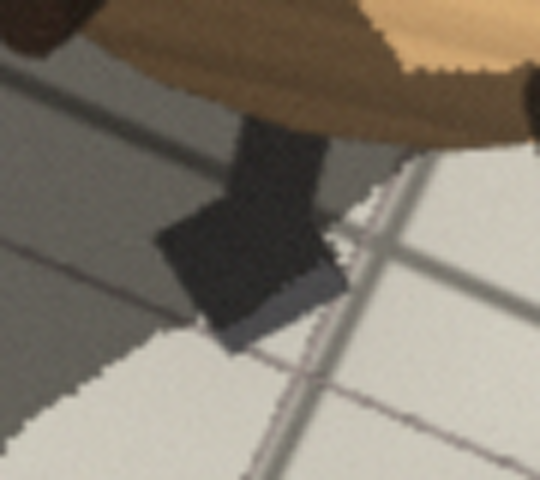

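```bash
python3 - <<'E'
from h import *
s=np.load('w2.npy',allow_pickle=True).item()['s'];C=cam('wrist',s)
F=lambda x,y,z:cast(C,[[215+x/6,150+y/6]],z)[0]
B=np.array([.55694,-.12299]);hub=np.array([.61025,-.10937])
P={'head':(F(160,240,.029)+F(345,283,.029))/2,'tip':F(235,350,.029),'shaft':(F(248,122,.029)+F(326,138,.029))/2}
for k,p in P.items():
    d=p-hub;r=np.hypot(*d);ax=d/r;e=B-hub;print(k,r,np.degrees(np.arctan2(*d[::-1])),'side',(ax[0]*e[1]-ax[1]*e[0])*1e3)
E
```

```text
head 0.20007355513838046 -169.70600865786284 side 3.874324070439918
tip 0.22435105866976118 -169.441003408789 side 3.6204249960397443
shaft 0.16497574359247963 -169.58325861673603 side 3.756728367849755
```

The bottle is 3.8 mm (about 4°) short, judged in a single view with the hub and pointer agreeing. That is inside tolerance, but a gentle last nudge centres it.

>>> carry_out:
  moves: [-1,-0.026,-0.042,0,0,0,0,-1,-0.026,-0.042,0,0,0,0,-1,-0.026,-0.042,0,0,0,0,-1,-0.026,-0.042,0,0,0,0,-1,-0.016,-0.028,0,0,0,0]

```text
clock: 8.52
tcp_pos: [0.6028, 0.0387, 0.3268]
orientation: [-0.002, 0.842, -0.539, -0.005]
wrist_force: [0.9, 0.0, 0.5]
finger_gap: -0.0002
```

```bash
python3 plan.py 0 1; python3 plan.py -3 1|tail -1
```

```text
tcp [0.6028 0.0387 0.3268] r 0.1458 ang 92.0 F [0.87036453 0.03747154 0.52078942]
1 92.0 [-0.0021 -0.0023  0.2409]
1 95.0 [-0.0049  0.005   0.2409]
```

>>> carry_out:
  moves: [-1,-0.003,0.002,0.04,0,0,0,-1,0,0,0.05,0,0,0,-1,0,0,0.05,0,0,0,-1,0,0,0.05,0,0,0,-1,0,0,0.03,0,0,0]

```text
clock: 9.15
tcp_pos: [0.6038, 0.0481, 0.1025]
orientation: [-0.005, 0.844, -0.536, -0.002]
wrist_force: [0.3, -0.4, -0.3]
finger_gap: -0.0002
```

```bash
python3 plan.py 2 5 pics/t5.png
```

```text
tcp [0.6038 0.0481 0.1025] r 0.1551 ang 91.5 F [ 0.30235314 -0.3625057  -0.29949726]
1 89.5 [ 0.0061 -0.003   0.0165]
2 87.5 [ 0.0024 -0.0047  0.    ]
3 85.5 [ 0.0025 -0.0046  0.    ]
4 83.5 [ 0.0027 -0.0045  0.    ]
5 81.5 [ 0.0028 -0.0044  0.    ]
post 55 -11.2
post 45 33.8
post 52 -56.1
post 43 -101.2
post 39 -146.3
post 31 168.4
```

>>> carry_out:
  moves: [-1,0.002,0,0.014,0,0,0,-1,0.004,-0.003,0,0,0,0,-1,0.0025,-0.0045,0,0,0,0,-1,0.0025,-0.004,0,0,0,0,-1,0.002,-0.003,0,0,0,0]

```text
clock: 9.82
tcp_pos: [0.624, 0.0425, 0.0875]
orientation: [-0.004, 0.844, -0.536, -0.002]
wrist_force: [-1.2, 0.4, -1.3]
finger_gap: -0.0002
```

```bash
python3 plan.py 1 4 pics/t6.png
```

```text
tcp [0.624  0.0425 0.0875] r 0.1503 ang 83.9 F [-1.20175587  0.42388474 -1.29963209]
1 82.9 [ 0.0008 -0.0026  0.0015]
2 81.9 [ 0.0014 -0.0022 -0.    ]
3 80.9 [ 0.0015 -0.0022 -0.    ]
4 79.9 [ 0.0015 -0.0022 -0.    ]
post 54 -13.4
post 50 31.4
post 53 -58.3
post 49 -103.4
post 38 -148.7
post 30 166.3
```

2.3° more done; 1.7° still to go.

>>> carry_out:
  moves: [-1,0.001,-0.0025,0,0,0,0,-1,0.001,-0.002,0,0,0,0,-1,0,0,0,0,0,0,-1,0,0,0,0,0,0,-1,0,0.006,0,0,0,0]

```text
clock: 10.5
tcp_pos: [0.6246, 0.0397, 0.088]
orientation: [-0.005, 0.844, -0.536, -0.001]
wrist_force: [0.0, 0.2, 1.3]
finger_gap: 0.0002
```

```bash
python3 plan.py 1 1 pics/t7.png
```

```text
tcp [0.6246 0.0397 0.088 ] r 0.1477 ang 83.5 F [0.024282   0.18965299 1.25629544]
1 82.5 [-0.0014 -0.004   0.002 ]
post 58 -16.2
post 50 28.9
post 50 -60.8
post 49 -105.6
post 40 -151.3
post 29 163.8
```

>>> carry_out:
  moves: [-1,-0.002,0.01,0,0,0,0,-1,0,0.004,-0.05,0,0,0,-1,0,0,-0.06,0,0,0,-1,0,0,-0.06,0,0,0,-1,0,0,-0.06,0,0,0]

```text
clock: 11.18
tcp_pos: [0.6029, 0.0328, 0.3175]
orientation: [-0.001, 0.844, -0.536, -0.008]
wrist_force: [0.8, -0.2, 0.4]
finger_gap: -0.0002
```

>>> carry_out:
  moves: [-1,0.026,0.04,0,0,0,0,-1,0.026,0.04,0,0,0,0,-1,0.026,0.04,0,0,0,0,-1,0.026,0.04,0,0,0,0,-1,0.016,0.032,0,0,0,0]

```text
clock: 11.8
tcp_pos: [0.4793, -0.1611, 0.3242]
orientation: [-0.004, 0.846, -0.533, -0.0]
wrist_force: [-0.1, -0.1, 0.4]
finger_gap: 0.0001
```

>>> carry_out:
  moves: [-1,0,0,0,0,0,0,-1,0,0,0,0,0,0,-1,0,0,0,0,0,0,-1,0,0,0,0,0,0,-1,0,0,0,0,0,0]

```text
clock: 12.42
tcp_pos: [0.4782, -0.1603, 0.3244]
orientation: [-0.004, 0.846, -0.534, 0.0]
wrist_force: [-0.1, 0.8, 0.5]
finger_gap: 0.0
```

```bash
python3 wl.py w3
```

```text
[ 0.47824675 -0.16025116  0.32437634] cam [ 0.554  -0.1257  0.4577]
crop 143 12 x3
```

View pics/w3c.png

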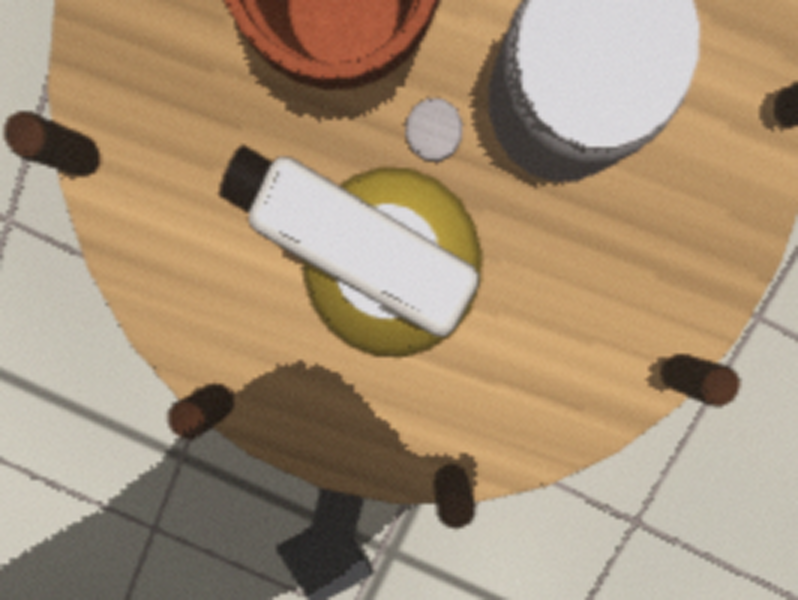

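```bash
python3 - <<'E'
from h import *
s=np.load('w3.npy',allow_pickle=True).item()['s'];C=cam('wrist',s)
F=lambda x,y,z:cast(C,[[143+x/3,12+y/3]],z)[0]
B=F(391.5,262,.13);hub=F(433.5,129,.05)
for p in(F(341,497,.029),(F(277,549,.029)+F(372,566,.029))/2):
    d=p-hub;ax=d/np.hypot(*d);e=B-hub;print(np.degrees(np.arctan2(*d[::-1])).round(1),'along',(e@ax*1e3).round(1),'side',((ax[0]*e[1]-ax[1]*e[0])*1e3).round(1))
s=env.get_state();print(s['clock'],s['tcp_pos'])
# bystanders + motion check in top view
C=cam('top');a=cv2.imread('pics/top0.png');b=env.read_camera('top')[...,::-1]
d=np.abs(a.astype(int)-b).max(2)>60
for n,r in(('rake',(120,240,115,160)),('tray',(155,240,404,466)),('pot',(95,150,400,452))):print(n,d[r[0]:r[1],r[2]:r[3]].sum())
env.hand_in()
E
```

```text
-169.7 along 55.3 side -1.6
-169.8 along 55.3 side -1.4
12.475 [ 0.47823402 -0.16026302  0.32434276]
rake 0
tray 704
pot 1361
the job is handed in; nothing more can be done
```

```bash
python3 - <<'E'
import cv2,numpy as np
a=cv2.imread('pics/top0.png').astype(int);b=cv2.imread('pics/t7.png')
d=np.abs(a-b).max(2)>60
for n,r in(('rake',(120,240,115,160)),('tray',(155,240,404,466)),('pot',(95,150,400,452))):print(n,d[r[0]:r[1],r[2]:r[3]].sum())
E
```

```text
rake 0
tray 0
pot 0
```

I turned the caddy clockwise by about 46° in two gentle pushes on one left-side post with the shut fingers. I then lifted clear and handed the job in at 12.5 s, well inside the 67 s limit.

- **Bottle position:** the last wrist view put the bottle axis about 1.5 mm from the pointer's centre line (limit 11 mm). It stands on the pointer's side, 55 mm from the turning axis. The turning axis found from the fixed cameras and from the wrist camera differed by about 3 mm. I took the final figures within the wrist view alone, so that difference should largely cancel.
- **Things on the caddy:** the bottle, pot and tin looked upright in their places in that view. I saw no sign of contact with them, and the wrist force readings stayed under about 2 N.
- **Bystanders:** comparing the start picture with one taken after the last push showed no change at the rake, tray or wide pot. The check at hand-in did show changed pixels at the tray and wide pot. I put that down to the arm or its shadow being over them, but could not take another picture to confirm it.
- **At rest:** I did not measure the caddy's angular speed. About 2 s passed between the last push and hand-in.

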